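# Centre the wobbly bearing drift on the press anvil

### The job

The top-heavy bearing drift stands off-centre on the small round anvil of the yellow press. Centre it with light taps or pushes of the fingertips at its blue foot, until the foot lies wholly inside the black ring marked on the anvil; it must stay standing on the anvil, never pinched, lifted or knocked over. Leave everything else on the bench where it is, and finish with the hand clear.

Things in the scene. Friction and masses are not known exactly. Their poses are not given: they have to be found in the camera images.
- drift: loose top-heavy drift, 102 mm tall, about 0.2 kg: round blue foot 16 mm tall, 36 mm in diameter (its widest part; the lowest 4 mm taper to a 28 mm standing rim), 10 mm aluminium stem, two 22 mm bearings 70 to 84 mm up, red 24 mm cap. Origin: centre of its underside, z up the stem. Pushed low at the foot it slides (a few N); pushed higher it topples.
- anvil_top (a point): centre of the flat top of the anvil, a fixed round pedestal 76 mm in diameter, its top 60 mm above the bench; white top with a black ring (46 mm inside, 52 mm outside diameter) round this point. Nothing but the drift rises above the anvil top within 110 mm of this point.
- press: fixed yellow lever press carrying the anvil: base plate 110 x 250 x 14 mm, origin on the bench straight under the anvil centre. Two cheeks, 102 mm high, stand 130 to 180 mm from the anvil centre along the press +y; from them the lever rises away along +y to about 300 mm high, 330 mm out.
- hanger_a: bare aluminium truck hanger lying on the bench, 205 mm long along its y, 24 mm high; bystander, origin at its underside
- hanger_b: second bare aluminium truck hanger, the same; bystander, origin at its underside
- wheel: orange skate wheel lying flat, 52 mm in diameter, 32 mm high; bystander, origin at the centre of its underside
- bowl: white bowl of black speed rings, 116 mm across, 42 mm high; bystander, origin at the centre of its underside
- chock: green silicone wheel chock, 130 x 70 x 52 mm; bystander, origin at the centre of its underside
- ttool: black and steel T-shaped skate tool lying flat, 128 mm wide, 16 mm high; bystander, origin at its underside
- tin: small jar with a blue cap, 60 mm in diameter, 55 mm high; bystander, origin at the centre of its underside
There are look-alikes about, which are no part of the job. Leave any purple look-alike of the drift alone.

How it is judged:
By the outcome, as a careful person would: the job done as asked, in the order asked, and still so for the second after the job is handed in, with the robot touching nothing.
It also fails if it takes over 48 s, if anything falls off the work surface, if the arm or the gripper's body presses on something with over 40 N, if the wrist force passes 120 N, or if a joint passes its speed limit or range.

### The arm

A 6-joint arm with a two-finger parallel gripper is mounted at the origin on the work surface. World frame = base frame: x ahead of the robot, y to its left, z up, the work surface at z = 0. Lengths are in m, angles in rad, forces in N, time in s.
With the tool pointing down it reaches from about 0.25 to 0.725 m from the base axis. Payload 4 kg.
Tool frame: the origin (TCP) lies midway between the tips of the shut fingers; the grasp point (between the pads) lies 19 mm behind it; z points along the fingers, y is the line along which they close (so a half turn about z gives the same grasp; the last joint's range is limited). The gripper opens to 85 mm and grips with 20 to 120 N. Pads are 22 mm wide; open, the fingers measure 114 mm over their backs; the gripper's body (76 mm by 85 mm) begins 54 mm behind the grasp point. The pads swing forward as they close: fully open they stand 13 mm farther back than shut.
Start: joints at [-1.11, 0.241, 0.005, 1.335, 0, 1.571], TCP at [0.222, -0.448, 0.231] pointing down, gripper open.
Joint ranges: [-2.72, 2.72], [-1.05, 1.87], [-1.09, 1.28], [-1.99, 2.15], [-1.42, 1.44], [-3.14, 3.14]. Speed limits (rad/s): [2.79, 2.79, 3.14, 3.14, 3.14, 3.14].

### API

Orientations are given as a unit quaternion [x, y, z, w].
In Python, from workcell import status, camera, get_calibration, ticket gives the robot as it stands.
- The arm moves only by the shell command python3 -m creep 'ROWS' [OPENING]. ROWS is JSON, a list of rows, each a list of 6 numbers: the shift along the world's x, y, z in cm, then the turn, a rotation vector about the world's x, y, z in degrees. A call has 1 to 8 rows; each row shifts and turns the commanded pose from where the row before left it; what a row does not reach is not made up. A row lasts 1/10 s, in which the tool goes at most 50 mm and 8.59 degrees, less where a joint would pass 70% of its speed; a pose out of reach is approached as far as the arm can. A call is refused whole if a number of a shift passes 5 or a number of a turn 8.59, either way. A call with a gripper value outside its range is refused whole. OPENING is the opening, from -1 (shut) to 1 (fully open), so that 0 is half open, set as the call begins (- or left out, the last holds). The fingers move at their own pace and stop on an object; the grip force is fixed at half the most. Time passes only in rows, so rows that do not move let the fingers close. It gives the time, the measured TCP pose, the force, the opening and the grip force at its end, in the units of the state.
- status.get_obs(): the state, without advancing time (a new reading comes with each control period).
- camera(name): name is "side" or "top" or "wrist"; returns the picture (480x640x3 uint8, red, green, blue); there is no depth.
- get_calibration(name): a dict with "fx", "fy", "cx", "cy" (pixels), "rvec" (rotation vector, rad) and "tvec" (3), from world to camera coordinates, as OpenCV has them; the wrist camera has in their place "tool_from_camera" (4x4, takes a point from camera to tool coordinates, whose origin is the TCP and whose axes are the flange's). Camera axes: x right, y down, z forward; pixel columns grow to the right and rows downward; lengths in m; the calibration is good to about 2 mm. A picture is of the moment at which its call begins: read the wrist's pose just before it. get_calibration takes no time and is no camera call.
- ticket.job_done(): hands the job in; it is judged then, once.
The state is a dict: "clock": time; "joint_pos": joint angles; "joint_vel": joint speeds; "tau": joint torques, N m; "eef_pos": TCP position; "tool_rot": TCP orientation; "ft_force": force on the tool from outside, world axes, zero at the start; "ft_torque": the same for the moment, N m; "grip_width": finger opening in m; "grasp_force": force on a finger pad.
Only numpy, scipy, OpenCV 4.12 (cv2) and the standard library are available. Lean on these libraries where they do the work, as an engineer would, in place of code of your own. Each camera call takes 0.05 s, during which the arm holds its last target. There are 200 camera calls.

## Working session

There is one attempt and no reset: what is moved stays moved. The work goes in short steps, Python scripts to look and compute and a shell command to move; the robot and the scene stay as the last step left them, time stands still between calls to the robot, and variables do not carry over. Pictures are saved under pics/ and viewed, at most 10 in all, crops included, and the job is handed in when it is done.

```bash
mkdir -p pics; cat > h.py <<'E'
import numpy as np, cv2, json
from workcell import status, camera, get_calibration, ticket
def cal(n):
    c=get_calibration(n); K=np.array([[c['fx'],0,c['cx']],[0,c['fy'],c['cy']],[0,0,1.]])
    if 'rvec' in c: return K,cv2.Rodrigues(np.array(c['rvec'],float))[0],np.array(c['tvec'],float)
    from scipy.spatial.transform import Rotation as R
    o=status.get_obs(); T=np.eye(4);T[:3,:3]=R.from_quat(o['tool_rot']).as_matrix();T[:3,3]=o['eef_pos']
    M=np.linalg.inv(T@np.array(c['tool_from_camera'])); return K,M[:3,:3],M[:3,3]
def ray(C,u,v,z):
    K,R,t=C; d=R.T@np.linalg.inv(K)@[u,v,1]; o=-R.T@t; return o+d*(z-o[2])/d[2]
def proj(C,p):
    K,R,t=C; q=K@(R@np.array(p)+t); return q[:2]/q[2]
def snap(n,f):
    C=cal(n); im=camera(n); cv2.imwrite('pics/'+f,im[:,:,::-1]); return C,im
E
python3 - <<'E'
from h import *
for n in ('top','side'):
    C,im=snap(n,n+'0.png'); np.save(n+'0.npy',im); print(n,-C[1].T@C[2],C[1][2])
E
```

```text
top [0.30426903 0.02373215 1.63141179] [ 0.13635234  0.00102307 -0.99065988]
side [ 0.31449124 -0.89098404  0.7027223 ] [ 0.19071688  0.80658802 -0.55950231]
```

View pics/top0.png

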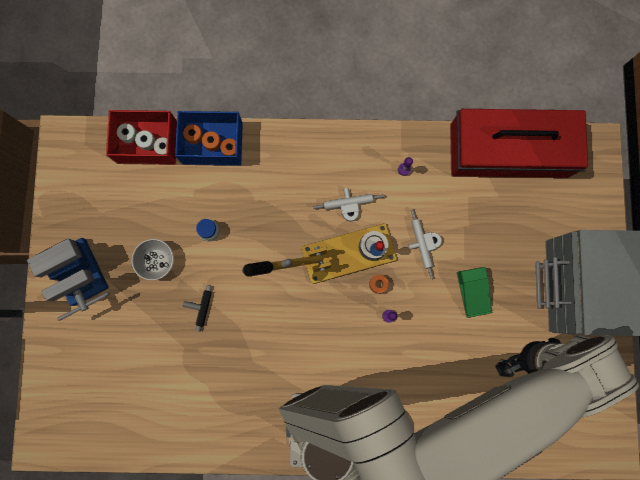

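View pics/side0.png

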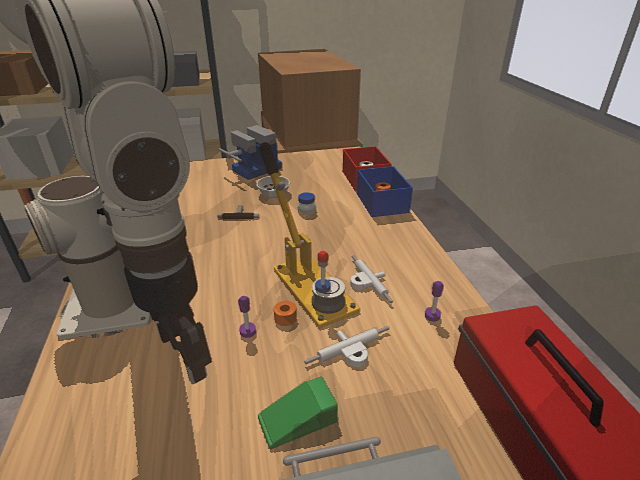

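The top view shows the press at about (350,255), with the anvil and drift at (375,245). In the side view the drift stands at (323,275) on the anvil. I'll enlarge both.

```bash
python3 - <<'E'
from h import *
t=np.load('top0.npy');s=np.load('side0.npy')
a=cv2.resize(t[220:270,350:400],None,fx=8,fy=8,interpolation=cv2.INTER_CUBIC)
b=cv2.resize(s[245:320,290:365],(400,400),interpolation=cv2.INTER_CUBIC)
cv2.imwrite('pics/crop0.png',np.hstack([a,b])[:,:,::-1])
for n,z,u,v in (('top',.06,375,245),('side',.06,328,288)): print(ray(cal(n),u,v,z))
E
```

```text
[ 0.50179984 -0.1288889   0.06      ]
[ 0.50108745 -0.13087086  0.06      ]
```

View pics/crop0.png

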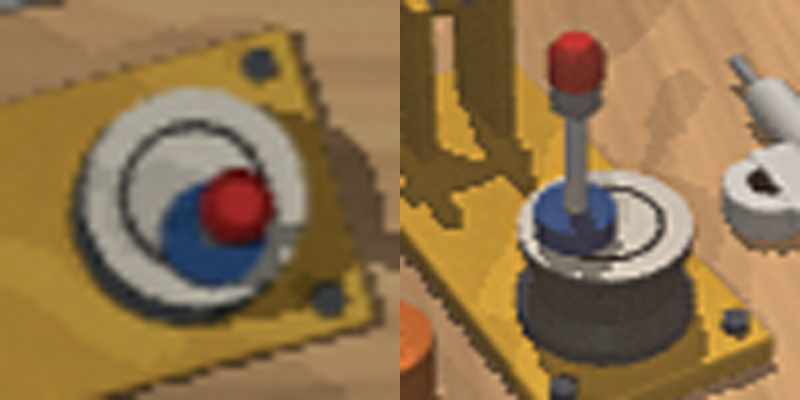

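The crop shows the foot towards −x,−y of the ring: the foot centre is at about (213,232) in the left panel and the ring centre at about (196,197). I'll refine this numerically and check the tool axes.

```bash
cat >> h.py <<'E'
def circ(c,r,z,n=48):
    a=np.linspace(0,2*np.pi,n,endpoint=False); return np.c_[c[0]+r*np.cos(a),c[1]+r*np.sin(a),np.full(n,z)]
def hull(C,c,shape,s=8,pts=None):
    m=np.zeros((480*0+shape[0],shape[1]),np.uint8)
    return m
def bluemask(im):
    h=cv2.cvtColor(im,cv2.COLOR_RGB2HSV); return ((h[...,0]>100)&(h[...,0]<125)&(h[...,1]>110)&(h[...,2]>40))
def redmask(im):
    h=cv2.cvtColor(im,cv2.COLOR_RGB2HSV); return (((h[...,0]<6)|(h[...,0]>174))&(h[...,1]>150)&(h[...,2]>60))
def near(m,C,c,R):
    u=proj(C,[*c,.08]); r=np.linalg.norm(proj(C,[c[0]+R,c[1],.08])-u); yy,xx=np.mgrid[:480,:640]
    return m&(np.hypot(xx-u[0],yy-u[1])<r)
E
python3 - <<'E'
from h import *
from scipy.spatial.transform import Rotation as R
o=status.get_obs(); print(R.from_quat(o['tool_rot']).as_matrix().round(2)); print(o['clock'],np.round(o['ft_force'],2))
print(np.round(get_calibration('wrist')['tool_from_camera'],3), get_calibration('wrist')['fx'])
for n in ('top','side'):
    im=np.load(n+'0.npy');C=cal(n)
    m=near(redmask(im),C,(.49,-.135),.16); yy,xx=np.nonzero(m); print(n,'red',m.sum(),ray(C,xx.mean(),yy.mean(),.153))
    m=near(bluemask(im),C,(.49,-.135),.06); yy,xx=np.nonzero(m)
    print('blue',m.sum(),xx.min(),xx.max(),yy.min(),yy.max(), ray(C,(xx.min()+xx.max())/2,(yy.min()+yy.max())/2,.069))
    # model extents for candidate: fit visible extents
    from scipy.optimize import least_squares
    def ext(c):
        q=np.array([proj(C,p) for r,z in((18,.064),(18,.076)) for p in circ(c,r/1000,z)]); return np.array([q[:,0].min(),q[:,0].max(),q[:,1].max()])
    obs=np.array([xx.min()-.5,xx.max()+.5,yy.max()+.5])
    f=least_squares(lambda c:ext(c)-obs,[.49,-.135],diff_step=1e-3); print('fit',f.x,f.fun)
E
```

```text
[[ 0.9   0.44 -0.  ]
 [ 0.44 -0.9   0.  ]
 [ 0.   -0.   -1.  ]]
0.1 [-0.79 -0.41 -0.18]
[[-0.    -0.959 -0.282  0.072]
 [ 1.    -0.    -0.    -0.   ]
 [ 0.    -0.282  0.959 -0.143]
 [ 0.     0.     0.     1.   ]] 357.3395948930422
top red 64 [ 0.4896461  -0.13027095  0.153     ]
blue 68 371 382 243 255 [ 0.48977246 -0.13209604  0.069     ]
fit [ 0.49055364 -0.13191692] [-0.85181301  0.8453934  -0.00275819]
side red 95 [ 0.48737412 -0.13331855  0.153     ]
blue 56 316 329 280 287 [ 0.48997605 -0.12298388  0.069     ]
fit [ 0.49216686 -0.11338179] [-0.82912832  0.82854896 -0.03806886]
```

```bash
python3 -m creep '[[2.5,3.75,0.25,0,0,-5.5],[2.5,3.75,0.25,0,0,-5.5],[2.5,3.75,0.25,2.15,-8,0],[2.5,3.75,0.25,2.15,-8,0],[2.5,3.75,0.25,2.15,-8,0],[2.5,3.75,0.25,0,0,0],[2.5,3.75,0.25,0,0,0],[2.5,3.75,0.25,0,0,0]]' -1; python3 -m creep '[[0,0,0,0,0,0],[0,0,0,0,0,0],[0,0,0,0,0,0]]'
python3 - <<'E'
from h import *
from scipy.spatial.transform import Rotation as R
C,im=snap('wrist','w1.png'); np.save('w1.npy',im); o=status.get_obs(); print(o['eef_pos'],R.from_quat(o['tool_rot']).as_matrix().round(3),o['grip_width'])
print(proj(C,(.502,-.129,.06)),proj(C,(.4885,-.132,.06)))
E
```

```text
clock: 0.9
eef_pos: [0.4223, -0.1467, 0.2512]
tool_rot: [0.968, 0.13, 0.213, -0.027]
ft_force: [1.1, -1.0, -0.3]
grip_width: 0.0
grasp_force: 0.0
clock: 1.2
eef_pos: [0.4218, -0.1483, 0.2509]
tool_rot: [0.968, 0.13, 0.213, -0.028]
ft_force: [0.1, 0.6, 0.6]
grip_width: -0.0004
grasp_force: 0.0
[ 0.42171173 -0.1488124   0.250916  ] [[ 0.876  0.263  0.405]
 [ 0.24  -0.965  0.108]
 [ 0.419  0.002 -0.908]] 0.00021348584100314838
[317.72313729 215.7096092 ] [317.06592551 229.25870109]
```

View pics/w1.png

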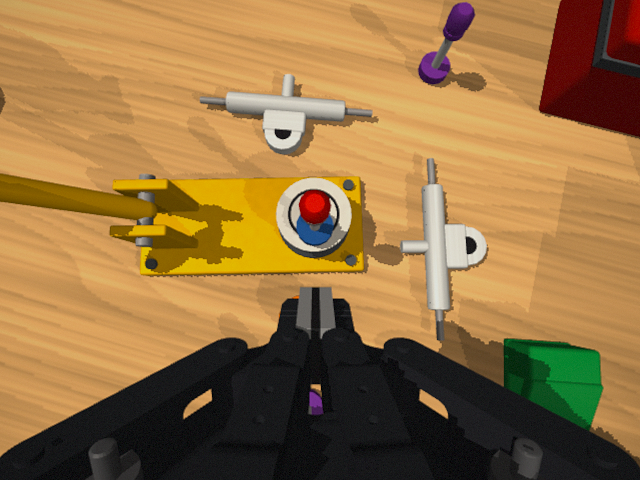

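The wrist view shows the anvil centred at about (314,216), the blue foot at (315,230) and the red cap at (314,207). I'll fit circles to the segmented outlines.

```bash
cat >> h.py <<'E'
from scipy.optimize import minimize
def mask(C,rz,c,s=4):
    ps=[np.array([proj(C,p) for p in circ(c,r,z)]) for r,z in rz]
    m=np.zeros((480*s,640*s),np.uint8)
    cv2.fillConvexPoly(m,np.round((cv2.convexHull(np.float32(np.vstack(ps)))+.5)*s-.5).astype(np.int32),255)
    return cv2.resize(m,(640,480),interpolation=cv2.INTER_AREA)/255.
FOOT=[(.014,.06),(.018,.064),(.018,.076)]
def locate(C,im,c0=(.502,-.130),d0=(.489,-.132)):
    h=cv2.cvtColor(im,cv2.COLOR_RGB2HSV)
    r=near(redmask(im),C,c0,.2); b=near(bluemask(im),C,c0,.06)
    w=near((h[...,1]<60)&(h[...,2]>110),C,c0,.06)
    # anvil: convex hull of white pixels vs top disc
    k,lab,st,_=cv2.connectedComponentsWithStats((w|b).astype(np.uint8)); i=1+np.argmax(st[1:,4])
    yy,xx=np.nonzero(lab==i); H=cv2.convexHull(np.int32(np.c_[xx,yy])); W=np.zeros((480,640),np.uint8); cv2.fillConvexPoly(W,H,1)
    A=minimize(lambda c:((mask(C,[(.038,.06)],c)-W)**2)[~r].sum(),c0,method='Nelder-Mead',options=dict(initial_simplex=[c0,(c0[0]+.005,c0[1]),(c0[0],c0[1]+.005)],xatol=1e-4))
    ok=~cv2.dilate((r).astype(np.uint8),np.ones((5,5)))[:].astype(bool)
    D=minimize(lambda c:((mask(C,FOOT,c)-b)**2)[ok].sum(),d0,method='Nelder-Mead',options=dict(initial_simplex=[d0,(d0[0]+.005,d0[1]),(d0[0],d0[1]+.005)],xatol=1e-4))
    print('anvil',A.x.round(4),round(A.fun),'foot',D.x.round(4),round(D.fun),'of',b.sum(),'need cm',((A.x-D.x)*100).round(2))
    v=im.copy()
    for c,rz,col in((A.x,(.038,.06),(255,0,255)),(A.x,(.023,.06),(0,255,0)),(D.x,(.018,.064),(255,255,0)),(D.x,(.018,.076),(0,255,255))):
        for p in circ(c,*rz): u=np.round(proj(C,p)).astype(int); v[u[1],u[0]]=col
    return A.x,D.x,v
E
python3 - <<'E'
from h import *
C=cal('wrist');im=np.load('w1.npy')
A,D,v=locate(C,im)
cv2.imwrite('pics/w1f.png',cv2.resize(v[165:270,260:370],None,fx=5,fy=5,interpolation=cv2.INTER_NEAREST)[:,:,::-1])
for n in('top','side'): locate(cal(n),np.load(n+'0.npy'))
E
```

```text
anvil [ 0.5025 -0.125 ] 34 foot [ 0.4897 -0.1296] 75 of 658 need cm [1.29 0.46]
anvil [ 0.5044 -0.1256] 17 foot [ 0.4921 -0.133 ] 5 of 68 need cm [1.23 0.74]
anvil [ 0.5025 -0.1261] 10 foot [ 0.4876 -0.1283] 129 of 56 need cm [1.49 0.22]
```

View pics/w1f.png

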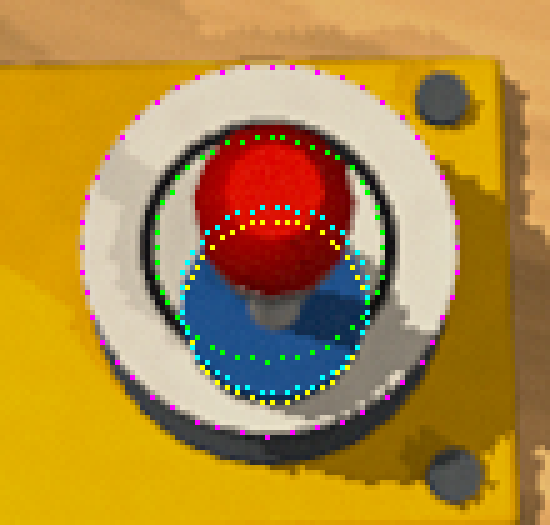

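```bash
python3 -m creep '[[0.6,0.1,-3.6,0,0,0.8],[0.6,0.1,-3.6,0,0,0.8],[0.6,0.1,-3.6,0,0,0.8],[0.6,0.1,-3.6,0,0,0.8],[0.6,0.1,-3.6,0,0,0.8],[0,0,0,0,0,0],[0,0,0,0,0,0],[0,0,0,0,0,0]]'
python3 - <<'E'
from h import *
C,im=snap('wrist','w2.png'); o=status.get_obs(); print(o['eef_pos'],o['ft_force'])
A,D,v=locate(C,im)
p=np.array(o['eef_pos'][:2]); d=(A-D)/np.linalg.norm(A-D); q=D-p; print('d',d,'along',q@d,'lat',d[0]*q[1]-d[1]*q[0])
cv2.imwrite('pics/w2f.png',v[:,:,::-1])
E
```

```text
clock: 2.05
eef_pos: [0.4533, -0.1444, 0.0732]
tool_rot: [0.963, 0.164, 0.214, -0.034]
ft_force: [0.1, 0.0, 0.0]
grip_width: -0.0001
grasp_force: 0.0
[ 0.45358849 -0.1443239   0.07357304] [ 0.50660143 -0.19133364 -0.18961837]
anvil [ 0.5027 -0.1243] 52 foot [ 0.489 -0.129] 569 of 3024 need cm [1.37 0.47]
d [0.94533959 0.32608751] along 0.03851369813571953 lat 0.0029093897349236255
```

View pics/w2f.png

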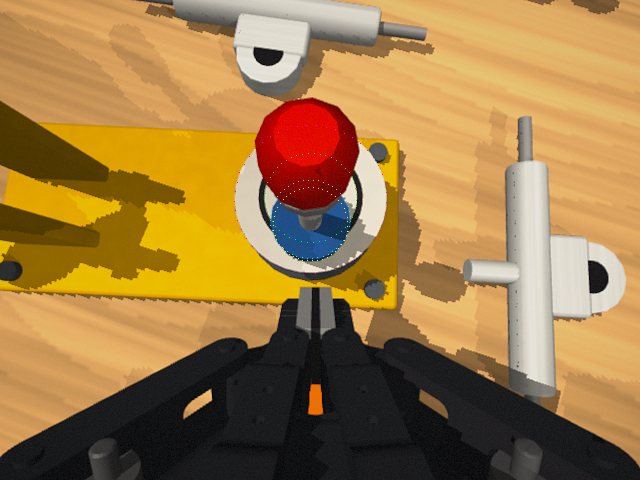

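The wrist view shows the fingertips at about (316,290), just behind the blue foot at (310,225), and roughly aligned with it. I'll correct 2.5 mm sideways, lower 6 mm, then approach slowly.

```bash
python3 -m creep '[[-0.08,0.24,-0.3,0,0,0],[0,0,-0.3,0,0,0],[0.19,0.065,0,0,0,0],[0.19,0.065,0,0,0,0],[0.19,0.065,0,0,0,0],[0.095,0.03,0,0,0,0],[0,0,0,0,0,0],[0,0,0,0,0,0]]'; python3 -m creep '[[0.1,0.035,0,0,0,0],[0.1,0.035,0,0,0,0],[0.1,0.035,0,0,0,0],[0.1,0.035,0,0,0,0],[0.1,0.035,0,0,0,0],[0.1,0.035,0,0,0,0],[0,0,0,0,0,0],[0,0,0,0,0,0]]'
cat > look.py <<'E'
from h import *
import sys
C,im=snap('wrist',sys.argv[1]); o=status.get_obs(); print(np.round(o['eef_pos'],4),np.round(o['ft_force'],2))
A,D,v=locate(C,im,(.5027,-.1245),tuple(map(float,sys.argv[2:4])))
d=np.array([.945,.326]); q=D-np.array(o['eef_pos'][:2]); print('along',q@d,'lat',d[0]*q[1]-d[1]*q[0],'err',np.linalg.norm(A-D))
cv2.imwrite('pics/f'+sys.argv[1],cv2.resize(v[60:330,160:460],None,fx=2,fy=2)[:,:,::-1])
E
python3 look.py w3.png .492 -.128
```

```text
clock: 2.9
eef_pos: [0.4582, -0.1381, 0.0652]
tool_rot: [0.963, 0.165, 0.212, -0.035]
ft_force: [-0.7, 0.4, -0.2]
grip_width: 0.0001
grasp_force: 0.0
clock: 3.7
eef_pos: [0.464, -0.1361, 0.0652]
tool_rot: [0.963, 0.164, 0.212, -0.035]
ft_force: [-1.1, 0.4, 0.7]
grip_width: -0.0002
grasp_force: 0.7
[ 0.464  -0.1361  0.0652] [-1.09 -0.21  0.91]
anvil [ 0.5015 -0.1247] 2153 foot [ 0.4899 -0.1289] 45 of 2502 need cm [1.16 0.42]
along 0.02679051046403403 lat -0.0015847239408703674 err 0.012308948283124316
```

```bash
python3 -m creep '[[-0.3,-0.1,0,0,0,0],[0.05,-0.14,0.1,0,0,0],[0.15,0.05,0,0,0,0],[0.15,0.05,0,0,0,0],[0.1,0.035,0,0,0,0],[0.1,0.035,0,0,0,0],[0.1,0.035,0,0,0,0],[0,0,0,0,0,0]]'; python3 -m creep '[[0.1,0.035,0,0,0,0],[0.1,0.035,0,0,0,0],[0.1,0.035,0,0,0,0],[0.1,0.035,0,0,0,0],[0,0,0,0,0,0],[0,0,0,0,0,0]]'
python3 look.py w4.png .496 -.127
```

```text
clock: 4.55
eef_pos: [0.4677, -0.1364, 0.0663]
tool_rot: [0.963, 0.165, 0.212, -0.035]
ft_force: [-1.2, -0.3, 1.6]
grip_width: -0.0003
grasp_force: 0.7
clock: 5.15
eef_pos: [0.4718, -0.135, 0.0663]
tool_rot: [0.963, 0.165, 0.212, -0.035]
ft_force: [-0.7, -0.4, -0.1]
grip_width: 0.0004
grasp_force: 0.5
[ 0.4718 -0.135   0.0663] [-0.96 -0.08  1.47]
anvil [ 0.5064 -0.117 ] 6409 foot [ 0.4969 -0.1263] 89 of 2467 need cm [0.95 0.93]
along 0.026590097369506325 lat 4.1276450617923e-05 err 0.013257464108821101
```

View pics/fw4.png

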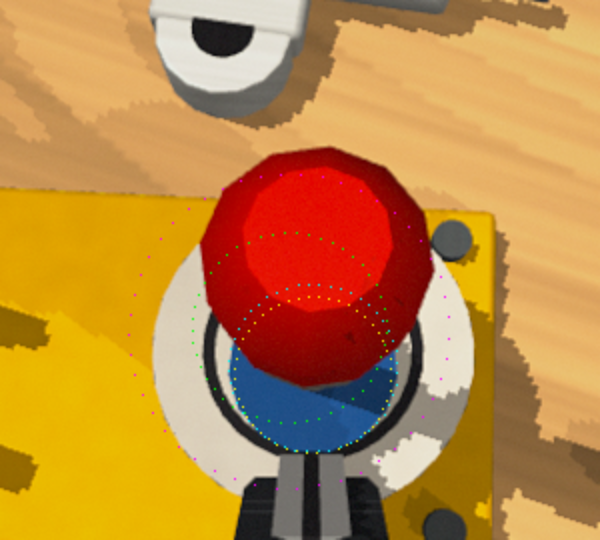

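The crop shows the blue foot at about (313,375), upright and moving with the fingertips at (311,460). The black ring is centred at about (313,355), so the foot is still towards the near side and roughly 6 mm remain.

```bash
python3 -m creep '[[0.1,0.03,0,0,0,0],[0.1,0.03,0,0,0,0],[0.1,0.03,0,0,0,0],[0.1,0.03,0,0,0,0],[0.1,0.03,0,0,0,0],[0.1,0.03,0,0,0,0],[0,0,0,0,0,0],[0,0,0,0,0,0]]'; python3 look.py w5.png .502 -.125
python3 -m creep '[[-0.4,-0.13,0,0,0,0],[-1,-0.3,0,0,0,0],[-2,-0.7,0.3,0,0,0],[-2,-0.7,3,0,0,0],[-1,-0.3,4,0,0,0],[0,0,4,0,0,0],[0,0,4,0,0,0],[0,0,3,0,0,0]]';python3 -m creep '[[0,0,0,0,0,0],[0,0,0,0,0,0],[0,0,0,0,0,0]]'; python3 look.py w6.png .502 -.125
python3 - <<'E'
from h import *
C=cal('top');im=camera('top');locate(C,im,(.5027,-.1245),(.502,-.125))
E
```

```text
clock: 6.0
eef_pos: [0.4778, -0.1332, 0.0663]
tool_rot: [0.963, 0.165, 0.212, -0.035]
ft_force: [-0.2, -0.6, 0.1]
grip_width: -0.0003
grasp_force: 0.4
[ 0.4778 -0.1332  0.0663] [-0.48 -0.42  0.93]
anvil [ 0.5116 -0.1213] 6605 foot [ 0.5031 -0.124 ] 54 of 2425 need cm [0.85 0.28]
along 0.026872038718197537 lat 0.0004191659937967905 err 0.008951610517217217
clock: 6.85
eef_pos: [0.4134, -0.155, 0.2522]
tool_rot: [0.962, 0.164, 0.214, -0.034]
ft_force: [0.3, -0.9, 0.3]
grip_width: -0.0
grasp_force: 0.0
clock: 7.15
eef_pos: [0.4125, -0.154, 0.2477]
tool_rot: [0.963, 0.164, 0.211, -0.036]
ft_force: [0.1, -0.5, -0.4]
grip_width: 0.0
grasp_force: 0.0
[ 0.4125 -0.154   0.2475] [-0.14  0.71 -0.6 ]
anvil [ 0.5026 -0.1244] 31 foot [ 0.5037 -0.1236] 166 of 759 need cm [-0.11 -0.08]
along 0.09608224220815054 lat -0.0009984402910572752 err 0.001386053298524665
anvil [ 0.5042 -0.126 ] 13 foot [ 0.5063 -0.1281] 4 of 70 need cm [-0.21  0.22]
```

View pics/fw6.png

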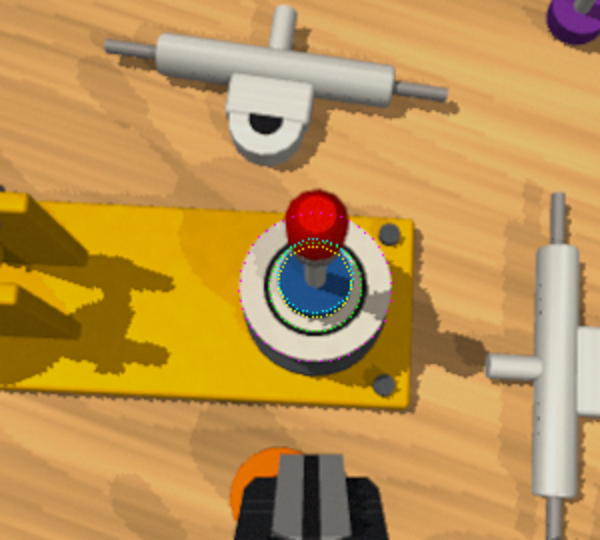

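The crop shows the drift standing with its blue foot at about (316,278), inside the black ring centred at (316,288). White anvil shows inside the ring on the near side. The hand is clear.

```bash
python3 -c "
from workcell import ticket; print(ticket.job_done())"
```

```text
the job is handed in; nothing more can be done
None
```

The drift is standing upright on the anvil with its blue foot inside the black ring, about 1–3 mm off centre by the camera fits (5 mm allowed); the hand is clear, nothing else was touched, and the job is handed in.

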